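# Lock the pipette-hanger column onto its stand

### The arm

A 6-joint arm with a two-finger parallel gripper is mounted at the origin on a cart in front of the work surface, level with it; the furniture and walls round the work are solid. World frame = base frame: x ahead of the robot, y to its left, z up, the work surface at z = 0. Lengths are in m, angles in degrees, forces in N, time in s.
With the tool pointing down it reaches from about 0.3 to 0.75 m from the base axis. Payload 8.5 kg.
Tool frame: the origin (TCP) lies midway between the tips of the shut fingers; the grasp point (between the pads) lies 19 mm behind it; z points along the fingers, y is the line along which they close (so a half turn about z gives the same grasp; the last joint's range is limited). The gripper opens to 85 mm and grips with 20 to 120 N. Pads are 22 mm wide; open, the fingers measure 114 mm over their backs; the gripper's body (76 mm by 85 mm) begins 54 mm behind the grasp point. The pads swing forward as they close: fully open they stand 13 mm farther back than shut.
Start: joints at [59.169, 21.807, 74.336, -0, 83.858, -12.336], TCP at [0.174, 0.522, 0.231] pointing down, gripper open.
Joint ranges: [-178.18, 178.18], [-50.72, 133.34], [12.68, 142.11], [-81.47, 261.47], [9.98, 163.14], [-165.26, 165.26]. Speed limits (degrees/s): [136.94, 136.94, 180, 180, 180, 180].

### API

Orientations are given as a 3x3 rotation matrix whose columns are the frame's x, y, z axes.
In Python, from rig import env, get_image, close_job gives the robot as it stands.
- The arm moves only by the tool step_arm, never from a script. Its argument "targets" is a list of rows, each a list of 2 entries, a list of its own where there are three numbers: the shift along the tool's x, y, z as a fraction of full scale, then the turn, a rotation vector about the tool's x, y, z as a fraction of full scale. In form: [[[x, y, z], [wx, wy, wz]], ...]. A call has 1 to 10 rows; each row is the pose to reach, as a shift and turn from the pose commanded when the call began, along the tool's axes at that moment; what a row does not reach only later rows make up. Full scale, the value 1, is 0.3 m for a shift and 45 degrees for a turn. A row lasts 1/12 s, in which the tool goes at most 41.7 mm and 7.16 degrees, less where a joint would pass 70% of its speed; a pose out of reach is approached as far as the arm can. A call with a number of a shift or a turn outside -1 to 1 is refused whole. A call with a gripper value outside its range is refused whole. "jaw" is the finger opening in mm, from 0 to 85.4, set as the call begins (left out, the last holds). The fingers move at their own pace and stop on an object; "grip_force" is the grip in N (left out, the last holds). Time passes only in rows, so rows that repeat a pose let the fingers close. It gives the time, the measured TCP pose, the force, the opening and the grip force at its end, in the units of the state.
- env.observe(): the state, without advancing time (a new reading comes with each control period).
- get_image(name): name is "scene" or "top"; returns a dict with "img" (384x512x3 uint8, red, green, blue), "z_map" (384x512 float32, m along the optical axis (not along the pixel's ray), 0 where there is no reading), "intrinsics" (3x3 intrinsics, pixels), "D" ([k1, k2, p1, p2, k3] as OpenCV has them; the pictures are not rectified), "rvec" (rotation vector, rad) and "tvec" (3), from world to camera coordinates, as OpenCV has them. Camera axes: x right, y down, z forward; pixel columns grow to the right and rows downward; lengths in m; the calibration is good to about 2 mm. A picture is of the moment at which its call begins.
- close_job(): hands the job in; it is judged then, once.
The state is a dict: "time_s": time; "q": joint angles; "qvel": joint speeds; "joint_efforts": joint torques, N m; "position": TCP position; "tool_rot": TCP orientation; "ft_force": force on the tool from outside, world axes, zero at the start; "wrist_torque": the same for the moment, N m; "grip_width": finger opening in m; "gripper_force": force on a finger pad.
Only numpy, scipy, OpenCV 4.12 (cv2) and the standard library are available. Lean on these libraries where they do the work, as an engineer would, in place of code of your own. Each camera call takes 0.05 s, during which the arm holds its last target. There are 200 camera calls.

### The job

Put the pipette-hanger column together: pick the column up by its lug, slide its bell-mouthed tube down over the post of the stand until it sits fully home on the boss, and turn it until the spring button on the post pops out through the window in the tube. Work gently, without forcing it down or round, leave the things around it alone, and let go of the column once it is locked.

Things in the scene. Friction and masses are not known exactly. Their poses are not given: they have to be found in the camera images.
- stand: Round grey stand fixed to the bench, foot 124 mm across, 14 mm high, with a raised aluminium boss of 54 mm diameter (flat top 24 mm above the bench) and an upright steel post in its middle. Origin: centre of the foot's underside, on the post's axis, z up. The post is fixed and does not turn under the torques of this job.
- boss (a point): Point on the post's axis at the level of the boss's flat top, 24 mm above the bench; the tube's rim rests here when fully home. Axes as the stand's; its angle does not tell where the button points. Sliding the tube past the button takes up to about 10 N, so a first resistance is not yet the boss; the window misses the button if the rim stays more than 1.5 mm up.
- post_tip (a point): Top of the post on its axis, 66 mm above the boss. The post has 24 mm diameter, tapering over its top 8 mm to 16 mm. A flat-nosed steel button of 8 mm diameter sticks 7 mm out of its side, 34 mm above the boss, pointing roughly to the stand's -x: the post was clamped at an unrecorded angle, so the button may be up to 0.75 rad to either side of that.
- button (a joint): Spring button's travel in m: 0 fully out, 0.0072 pushed in flush. Spring about 3 N out, 6 N in. Reads 0.0028 to 0.0055 while the bore covers it, dips below 0.0027 as the window's edge reaches it, and is below 0.001 once it is through (or untouched). A caught button blocks turning: friction takes 0.05 to 0.12 N m, more than 0.3 N m is forcing it.
- column: Loose pipette-hanger column, 0.18 to 0.31 kg, 150 mm tall, standing upright on its bell mouth. Origin: centre of the rim at its lower end, z up along the tube. Aluminium tube, 32 mm outside, 27 mm inside diameter, bore 97 mm deep. The last 14 mm flare to a bell mouth 42 mm inside, 47 mm outside, which pushes the button in as the tube comes down on the post.
- window (a point): Centre of the window through the tube's wall, on the column's -x side, 34 mm above the rim: level with the button when the rim rests on the boss. 10 mm wide round the tube, 11 mm high, round corners; the bore behind it is black. It catches the button when turned to within about 0.08 rad of it.
- lug (a point): Point in the white grip lug on the column's axis, 135 mm above the rim. Lug: 15 mm thick along the column's x, 28 mm wide along y, 110 to 150 mm above the rim; grip it across its thickness from above. Below it a hub of 42 mm and a bar along y, 134 mm long, 100 to 111 mm above the rim, with end forks open towards the column's -x, the window's side.
- petri_1: Clear petri dish, 66 mm diameter, 15 mm high, loose bystander lying between or near the stand and the column. Origin: centre of its underside.
- heat_block: Grey aluminium tube block, 46x120x30 mm, loose bystander behind the work. Origin: centre of its underside.
- timer: White bench timer, 38x72x58 mm, loose bystander behind the work. Origin: centre of its underside.
- bottle_saline: White bottle, 43 mm diameter, 140 mm tall, loose bystander behind the work. Origin: centre of its underside.

How it is judged (in metres and radians):
On the way, in this order (a step that is already met when the one before it is completed fails the run):
1. the tube has been slid over the post far enough that its bore pushes the button in (value of joint button above 0.002 m and z of column in the frame of stand below 0.056 m and horizontal distance between column and stand below 0.006 m), for 0.05 s.
2. the tube is home on the boss and the button has popped out through the window (value of joint button below 0.0015 m and z of column in the frame of stand below 0.029 m and horizontal distance between column and stand below 0.006 m), for 0.2 s.
At the end, for the whole second after the job is handed in: The column stands upright (within 0.08 rad) on the post, its rim within 4 mm of the boss top (the column's origin less than 28 mm above the stand's) and its axis within 6 mm of the stand's; the button is out through the window (less than 1.5 mm pushed in); the column is at rest and released (value of joint button below 0.0015 m and z of column in the frame of stand below 0.028 m and horizontal distance between column and stand below 0.006 m and angle between column's own z axis and vertical below 0.08 rad and linear speed of column below 0.02 m/s and contact force between the fingers and column below 0.1 N); the robot touches nothing.
It fails at once if the column is forced down or round on the stand: contact forces between column and stand add up to more than 50 N (contact force between column and stand above 50 N).
It fails at once if the column is tipped by more than 0.6 rad (angle between column's own z axis and vertical above 0.6 rad).
It fails at once if a bystander is moved by more than 20 mm (distance of any of petri_1, heat_block, timer, bottle_saline from where it was at the start of the episode above 0.02 m).
It also fails if it takes over 72 s, if anything falls off the work surface, if the arm or the gripper's body presses on something with over 40 N, if the wrist force passes 120 N, or if a joint passes its speed limit or range.

## Working session

There is one attempt and no reset: what is moved stays moved. The work goes in short steps, Python scripts to look and compute and a tool call to move; the robot and the scene stay as the last step left them, time stands still between calls to the robot, and variables do not carry over. Pictures are saved under pics/ and viewed, at most 10 in all, crops included, and the job is handed in when it is done.

Besides the shell and the picture viewer there is one more tool, called after "Call:" in YAML: its name, and indented under it one key for each argument. step_arm: Moves the arm, as the interface text tells. Its arguments: {"type":"object","properties":{"targets":{"type":"array","items":{"type":"array"}},"jaw":{"type":"number"},"grip_force":{"type":"number"}},"required":["targets"]}

```bash
mkdir -p pics; ls; python3 - <<'E'
from rig import env,get_image
import cv2,numpy as np,pickle
s=env.observe();print({k:np.round(v,3).tolist() for k,v in s.items()})
for n in("scene","top"):
    d=get_image(n);pickle.dump(d,open(f"{n}0.pkl","wb"))
    cv2.imwrite(f"pics/{n}0.png",cv2.resize(d["img"][:,:,::-1],(768,576),interpolation=cv2.INTER_CUBIC))
    R=cv2.Rodrigues(d["rvec"])[0];print(n,-R.T@np.ravel(d["tvec"]),R[2],d["D"],d["intrinsics"][0])
E
```

```text
pics
{'time_s': 0.0, 'q': [59.169, 21.842, 74.386, 0.001, 83.858, -12.337], 'qvel': [0.088, -0.067, -0.038, 0.086, -0.071, 0.065], 'joint_efforts': [0.001, -44.846, -23.128, -0.0, 0.005, -0.0], 'position': [0.174, 0.521, 0.231], 'tool_rot': [[-0.948, 0.317, -0.001], [0.317, 0.948, -0.001], [0.0, -0.001, -1.0]], 'ft_force': [0.738, 0.344, 1.116], 'wrist_torque': [-0.016, 0.017, 0.006], 'gripper_force': 0.0, 'grip_width': 0.086}
scene [0.17508312 0.45634932 0.73530711] [ 0.36885844 -0.60684996 -0.70404302] [-0.04960652  0.          0.          0.          0.        ] [487.3986293    0.         250.18237009]
top [ 0.35639646 -0.07285981  0.96115693] [ 0.20622034 -0.00364474 -0.97849879] [-0.01480385  0.          0.          0.          0.        ] [419.61593119   0.         252.81314734]
```

View pics/scene0.png

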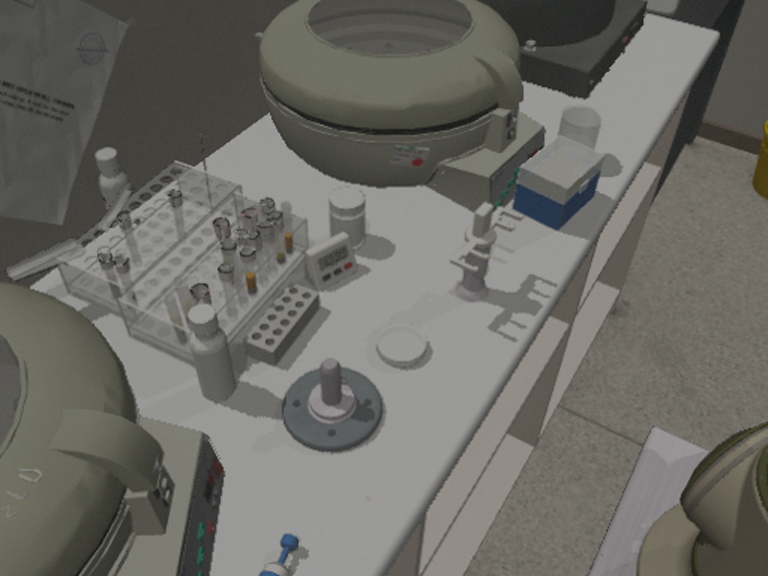

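View pics/top0.png

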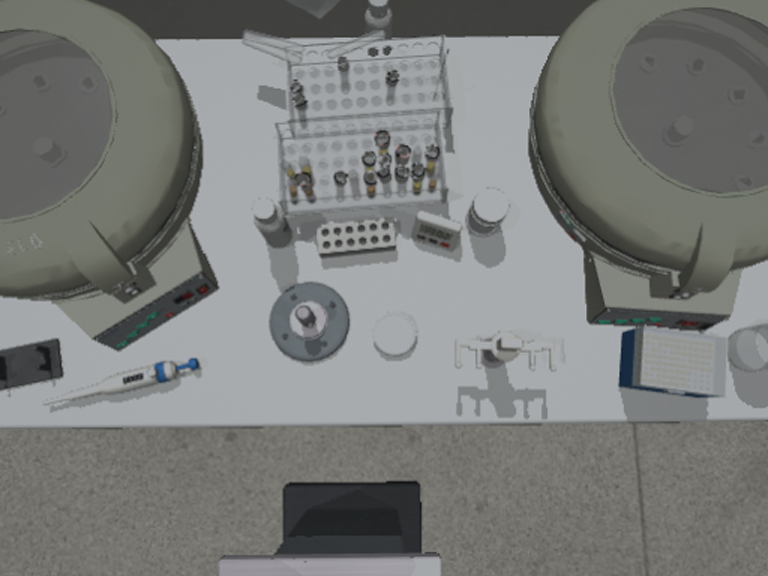

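Scene view (768 px scale): post at (331,370), stand (332,408), column lug at (484,218), petri dish at (402,346). Top view: post tip at (307,313), column lug at (508,340), with forks pointing down towards the robot (−x).

```bash
cat >h.py <<'E'
import cv2,numpy as np,pickle
def cam(d): return cv2.Rodrigues(d["rvec"])[0],np.ravel(d["tvec"])
def ray(d,u,v):
    R,t=cam(d);p=cv2.undistortPoints(np.array([[[u,v]]],float),d["intrinsics"],d["D"])[0,0]
    return -R.T@t,R.T@np.array([*p,1])
def cloud(d):
    R,t=cam(d);H,W=d["z_map"].shape;g=np.stack(np.meshgrid(np.arange(W),np.arange(H)),-1).reshape(-1,1,2).astype(float)
    p=cv2.undistortPoints(g,d["intrinsics"],d["D"])[:,0];z=d["z_map"].reshape(-1)
    X=(np.c_[p,np.ones(len(p))]*z[:,None]-t)@R
    X[z<=0]=np.nan
    return X.reshape(H,W,3)
def proj(d,P): return cv2.projectPoints(np.array(P,float).reshape(-1,1,3),d["rvec"],d["tvec"],d["intrinsics"],d["D"])[0][:,0]
def crop(d,u0,v0,w,h,W,H): return cv2.resize(d["img"][v0:v0+h,u0:u0+w,::-1],(W,H),interpolation=cv2.INTER_CUBIC)
E
python3 - <<'E'
from h import *
S=pickle.load(open("scene0.pkl","rb"));T=pickle.load(open("top0.pkl","rb"))
a=crop(S,180,225,80,60,400,300);b=crop(T,170,180,80,60,400,300);c=crop(S,285,130,80,60,400,300);e=crop(T,295,205,80,60,400,300)
cv2.imwrite("pics/c0.png",np.vstack([np.hstack([a,b]),np.hstack([c,e])]))
for n,d,bs in(("S",S,(180,225)),("T",T,(170,180)),("S",S,(285,130)),("T",T,(295,205))):
    X=cloud(d)[bs[1]:bs[1]+60,bs[0]:bs[0]+80].reshape(-1,3)
    for lo,hi in((.018,.03),(.04,.08),(.082,.1),(.1,.113),(.14,.16)):
        m=(X[:,2]>lo)&(X[:,2]<hi);P=X[m]
        if m.sum()>3: print(n,bs,lo,hi,m.sum(),P.mean(0).round(4),P.min(0).round(3),P.max(0).round(3))
E
```

```text
S (180, 225) 0.018 0.03 512 [0.5084 0.032  0.0225] [ 0.464 -0.016  0.018] [0.61  0.061 0.03 ]
S (180, 225) 0.04 0.08 221 [0.4849 0.039  0.0602] [0.473 0.023 0.04 ] [0.502 0.046 0.08 ]
S (180, 225) 0.082 0.1 104 [0.4895 0.0352 0.0865] [0.48  0.024 0.082] [0.5   0.045 0.09 ]
T (170, 180) 0.018 0.03 306 [0.4881 0.0303 0.0232] [ 0.457 -0.004  0.018] [0.517 0.069 0.028]
T (170, 180) 0.04 0.08 41 [0.482  0.0258 0.0618] [0.475 0.02  0.041] [0.493 0.038 0.08 ]
T (170, 180) 0.082 0.1 95 [0.4907 0.0319 0.0872] [0.48  0.021 0.082] [0.502 0.044 0.092]
S (285, 130) 0.018 0.03 260 [ 0.4758 -0.3914  0.0243] [ 0.41  -0.448  0.018] [ 0.568 -0.228  0.03 ]
S (285, 130) 0.04 0.08 230 [ 0.4463 -0.3028  0.0527] [ 0.414 -0.443  0.04 ] [ 0.522 -0.227  0.079]
S (285, 130) 0.082 0.1 73 [ 0.4279 -0.2371  0.0949] [ 0.409 -0.308  0.082] [ 0.455 -0.177  0.1  ]
S (285, 130) 0.1 0.113 560 [ 0.4326 -0.2361  0.1054] [ 0.407 -0.311  0.1  ] [ 0.459 -0.175  0.113]
S (285, 130) 0.14 0.16 96 [ 0.4383 -0.2418  0.146 ] [ 0.432 -0.258  0.141] [ 0.447 -0.23   0.149]
T (295, 205) 0.018 0.03 12 [ 0.4319 -0.2338  0.0243] [ 0.426 -0.24   0.018] [ 0.441 -0.229  0.03 ]
T (295, 205) 0.04 0.08 28 [ 0.431  -0.234   0.0567] [ 0.425 -0.242  0.04 ] [ 0.439 -0.23   0.073]
T (295, 205) 0.1 0.113 648 [ 0.4351 -0.2442  0.1075] [ 0.406 -0.312  0.1  ] [ 0.46  -0.176  0.112]
T (295, 205) 0.14 0.16 116 [ 0.4403 -0.2443  0.1485] [ 0.433 -0.258  0.14 ] [ 0.447 -0.231  0.153]
```

View pics/c0.png

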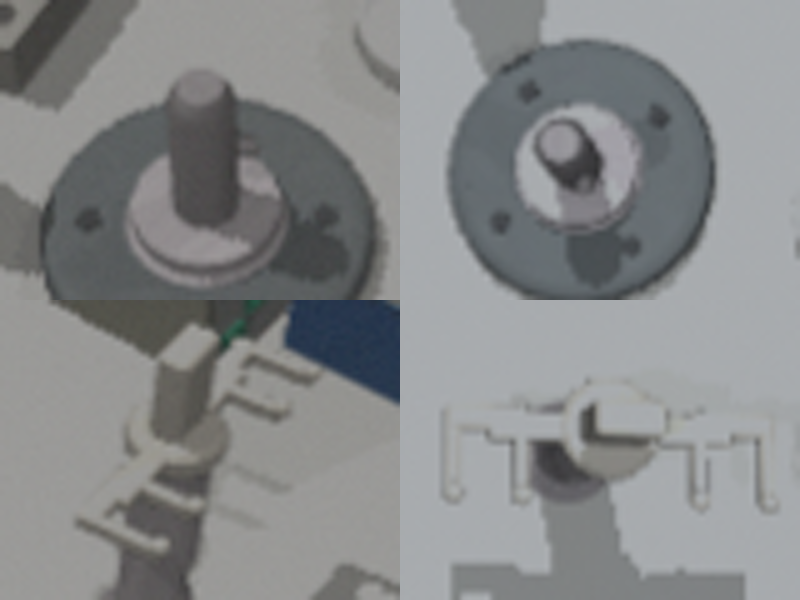

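Crops: the post tip is at crop (200,80)/(563,140). The shadow of the button bumps to the right (−y) on the foot at (635,245) in the top crop, so the button has a −y component. Next I'll fit the axes and enlarge that area with contrast.

```bash
python3 - <<'E'
from h import *
from scipy.optimize import least_squares
S=pickle.load(open("scene0.pkl","rb"));T=pickle.load(open("top0.pkl","rb"))
def circ(P,r=None):
    c0=P.mean(0); f=lambda c:np.hypot(*(P-c[:2]).T)-(c[2] if r is None else r)
    return least_squares(f,[*c0,.06],loss="soft_l1",f_scale=.001).x
for n,d in(("S",S),("T",T)):
    X=cloud(d).reshape(-1,3);r=np.hypot(X[:,0]-.489,X[:,1]-.034)
    z=X[:,2]
    f=X[(r<.075)&(z>.009)&(z<.018)];h=cv2.convexHull((f[:,:2]*1e4).astype(np.float32))[:,0]/1e4
    print(n,"foot hull",circ(h).round(4),f[:,2].mean())
    f=X[(r<.032)&(z>.0215)&(z<.027)];h=cv2.convexHull((f[:,:2]*1e4).astype(np.float32))[:,0]/1e4
    print(n,"boss hull",circ(h).round(4),np.median(f[:,2]))
    f=X[(r<.02)&(z>.035)&(z<.08)];print(n,"post12",circ(f[:,:2],.012).round(4),len(f))
    f=X[(r<.02)&(z>.0875)];print(n,"tip",f[:,:2].mean(0).round(4),np.median(f[:,2]).round(4),len(f))
    r=np.hypot(X[:,0]-.44,X[:,1]+.244)
    f=X[(r<.02)&(z>.147)&(z<.156)];m=cv2.minAreaRect((f[:,:2]*1e3).astype(np.float32));print(n,"lug",m,np.median(f[:,2]),len(f))
    f=X[(r<.08)&(z>.1)&(z<.114)];m=cv2.minAreaRect((f[:,:2]*1e3).astype(np.float32));print(n,"bar",m)
    f=X[(r<.03)&(z>.03)&(z<.09)];print(n,"tube16",circ(f[:,:2],.016).round(4),len(f))
    r=np.hypot(X[:,0]-.47,X[:,1]+.1)
    f=X[(r<.06)&(z>.005)&(z<.025)];print(n,"petri",f[:,:2].min(0),f[:,:2].max(0),len(f))
def enh(im):
    im=im.astype(float);lo,hi=np.percentile(im,[1,97]);return (np.clip((im-lo)/(hi-lo),0,1)**.6*255).astype(np.uint8)
a=crop(S,205,234,40,48,500,600)[:, 50:450];b=crop(T,185,195,40,60,400,600)
cv2.imwrite("pics/c1.png",np.hstack([enh(a),enh(b)]))
E
```

```text
S foot hull [0.4907 0.0338 0.0588] 0.011982164442586249
S boss hull [0.4905 0.034  0.0262] 0.022442363414154898
S post12 [0.491  0.0326 0.06  ] 244
S tip [0.4899 0.0336] 0.0886 35
S lug ((439.45306396484375, -244.24038696289062), (13.031515121459961, 25.721059799194336), 2.4407541751861572) 0.14772651961378475 42
S bar ((433.7698669433594, -243.49839782714844), (135.77882385253906, 50.65934753417969), 88.63716125488281)
S tube16 [ 0.4396 -0.2456  0.06  ] 212
S petri [ 0.43652381 -0.1300016 ] [ 0.50260563 -0.06211906] 753
T foot hull [0.4909 0.0324 0.0597] 0.01313103875846283
T boss hull [0.4911 0.0327 0.0262] 0.02363780375699504
T post12 [0.4906 0.0324 0.06  ] 45
T tip [0.4908 0.0322] 0.0895 48
T lug ((440.20648193359375, -244.90823364257812), (25.801511764526367, 13.79304027557373), 89.43318176269531) 0.1493682814909841 91
T bar ((434.7153015136719, -245.07080078125), (135.69131469726562, 51.45457458496094), 87.62895202636719)
T tube16 [ 0.4404 -0.2457  0.06  ] 33
T petri [ 0.43742189 -0.1447339 ] [ 0.50275166 -0.06465807] 673
```

View pics/c1.png

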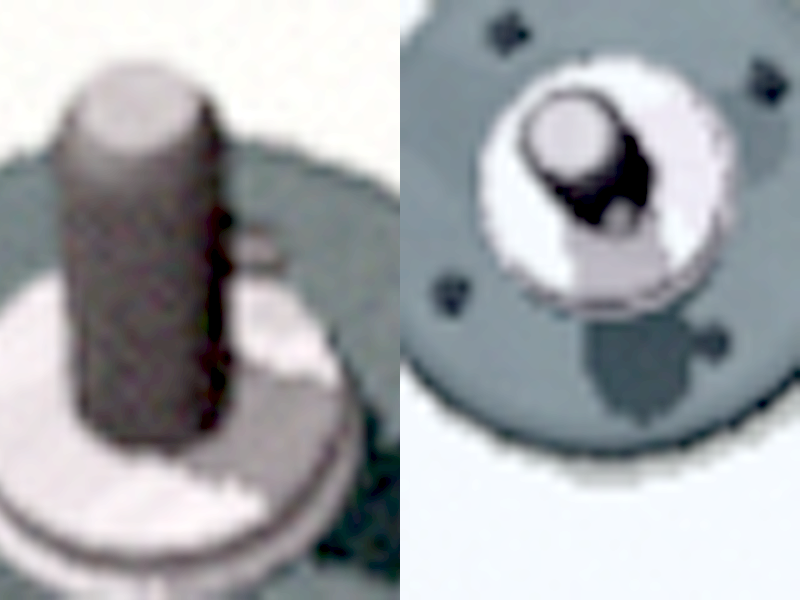

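Left crop: the button sticks out to the right of the post, centred at (262,250). In the right crop its lit top is at (622,215) and its shadow at (712,343). The stand axis is about (0.491,0.033) and the column axis about (0.440,−0.245), bar yaw −1.5..−2.4°.

```bash
python3 - <<'E'
from h import *
S=pickle.load(open("scene0.pkl","rb"));T=pickle.load(open("top0.pkl","rb"))
c=np.array([.4908,.0330])
def at(d,u,v,z): o,r=ray(d,u,v);return (o+r*(z-o[2])/r[2])
for z in(.058,.061): print("T",at(T,207.2,216.5,z).round(4),"S",at(S,229.96,253.9,z).round(4), "S tip",at(S,231.6,254.8,z).round(4))
# model: project the button axis points for angles
for d,n in((T,"T"),(S,"S")):
  for a in np.arange(-.2,.9,.1):
    dr=-np.array([np.cos(a),np.sin(a)]);L=[]
    for r in(.0155,.019): L.append([*(c+r*dr),.058])
    p=proj(d,L)
    q=(p-[185,195])*10+[400,0] if n=="T" else (p-[205,234])*12.5-[50,0]
    print(n,a.round(1),q.round(0).tolist())
# light: fork tips vs shadow
for (u,v),(us,vs) in (((306,244.4),(306,275.3)),((369,246.6),(363.3,277.3))):
    A=at(T,u,v,.105);B=at(T,us,vs,0);print("light slope",((B-A)[:2]/.105).round(3))
sh=at(T,185+31.2,195+34.3,.014);print("btn shadow",sh)
sh2=at(T,185+23.5,195+42,.014);print("post tip shadow far end",sh2)
E
```

```text
T [0.4783 0.0232 0.058 ] S [0.4759 0.0255 0.058 ] S tip [0.4724 0.0256 0.058 ]
T [0.4779 0.0229 0.061 ] S [0.4746 0.0274 0.061 ] S tip [0.4711 0.0275 0.061 ]
T -0.2 [[562.0, 228.0], [559.0, 244.0]]
T -0.1 [[569.0, 229.0], [568.0, 245.0]]
T 0.0 [[577.0, 229.0], [576.0, 245.0]]
T 0.1 [[584.0, 229.0], [585.0, 245.0]]
T 0.2 [[591.0, 228.0], [594.0, 243.0]]
T 0.3 [[598.0, 226.0], [602.0, 241.0]]
T 0.4 [[605.0, 223.0], [611.0, 238.0]]
T 0.5 [[611.0, 220.0], [619.0, 234.0]]
T 0.6 [[617.0, 216.0], [626.0, 229.0]]
T 0.7 [[623.0, 212.0], [633.0, 224.0]]
T 0.8 [[628.0, 207.0], [640.0, 218.0]]
S -0.2 [[221.0, 301.0], [239.0, 315.0]]
S -0.1 [[229.0, 294.0], [248.0, 307.0]]
S 0.0 [[235.0, 287.0], [256.0, 298.0]]
S 0.1 [[241.0, 279.0], [263.0, 288.0]]
S 0.2 [[246.0, 271.0], [269.0, 278.0]]
S 0.3 [[250.0, 263.0], [274.0, 268.0]]
S 0.4 [[252.0, 254.0], [277.0, 257.0]]
S 0.5 [[254.0, 245.0], [279.0, 247.0]]
S 0.6 [[254.0, 236.0], [279.0, 236.0]]
S 0.7 [[254.0, 228.0], [278.0, 225.0]]
S 0.8 [[252.0, 219.0], [276.0, 214.0]]
light slope [-0.589 -0.105]
light slope [-0.589 -0.113]
btn shadow [0.45495997 0.00720501 0.014     ]
post tip shadow far end [0.43779494 0.02437754 0.014     ]
```

```bash
python3 - <<'E'
from h import *
S=pickle.load(open("scene0.pkl","rb"));T=pickle.load(open("top0.pkl","rb"))
for n,d,c in(("S",S,(.4906,.0334)),("T",T,(.4908,.0324))):
    C=cloud(d);X=C-[*c,0];r=np.hypot(X[...,0],X[...,1]);z=X[...,2]
    m=(r>.0125)&(r<.024)&(z>.045)&(z<.07)
    for v,u in np.argwhere(m):
        x=X[v,u];print(n,u,v,x.round(4),"r",r[v,u].round(4),"a",np.arctan2(-x[1],-x[0]).round(2),d["img"][v,u])
# overlays: shade model silhouettes
def model(a,d,c):
    t=np.linspace(0,2*np.pi,16);dr=-np.array([np.cos(a),np.sin(a),0]);s=np.array([-dr[1],dr[0],0]);o=np.array([*c,.058])
    P=[o+dr*R+.004*(np.cos(q)*s+np.sin(q)*np.array([0,0,1])) for R in(.012,.019) for q in t]
    return cv2.convexHull(proj(d,P).astype(np.float32))
out=[]
for a in(.3,.5,.7,.9):
    for d,c,(u0,v0,w,h) in((S,(.4906,.0334),(215,240,25,30)),(T,(.4908,.0324),(195,203,25,30))):
        im=crop(d,u0,v0,w,h,200,240);im=cv2.convertScaleAbs(im,alpha=1.5,beta=20)
        p=((model(a,d,c)[:,0]-[u0,v0]+.5)*8).astype(np.int32);cv2.polylines(im,[p],True,(0,255,0),1);out.append(im)
cv2.imwrite("pics/ov.png",np.vstack([np.hstack(out[0::2]),np.hstack(out[1::2])]))
E
```

```text
S 228 252 [-0.0101 -0.0087  0.0594] r 0.0133 a 0.71 [82 82 83]
S 229 252 [-0.0112 -0.0102  0.0585] r 0.0151 a 0.74 [85 82 81]
S 230 252 [-0.0129 -0.0108  0.0589] r 0.0168 a 0.7 [86 86 86]
S 228 253 [-0.0107 -0.0077  0.058 ] r 0.0132 a 0.62 [97 95 97]
S 229 253 [-0.0126 -0.008   0.059 ] r 0.015 a 0.57 [99 96 97]
S 230 253 [-0.0149 -0.0079  0.0607] r 0.0168 a 0.49 [95 92 94]
S 231 253 [-0.0154 -0.0102  0.0586] r 0.0185 a 0.58 [90 93 92]
S 228 254 [-0.0128 -0.0047  0.0599] r 0.0136 a 0.35 [98 95 96]
S 229 254 [-0.0138 -0.0062  0.059 ] r 0.0152 a 0.42 [98 94 95]
S 230 254 [-0.0161 -0.006   0.0608] r 0.0172 a 0.36 [98 95 95]
S 231 254 [-0.0169 -0.008   0.0592] r 0.0187 a 0.44 [87 87 86]
S 220 255 [-0.0069  0.0107  0.0697] r 0.0127 a -1.0 [80 75 78]
S 228 255 [-0.0133 -0.0039  0.0583] r 0.0139 a 0.29 [86 85 87]
S 229 255 [-0.015  -0.0046  0.0587] r 0.0156 a 0.3 [84 84 84]
S 230 255 [-0.0157 -0.0066  0.057 ] r 0.017 a 0.4 [82 82 81]
S 231 255 [-0.0172 -0.0074  0.0571] r 0.0187 a 0.41 [85 83 83]
S 220 256 [-0.0067  0.0106  0.0667] r 0.0126 a -1.01 [80 77 77]
S 227 256 [-0.0133 -0.0008  0.058
[... 678 characters left out ...]
15 [-0.0094 -0.0089  0.0594] r 0.0129 a 0.75 [81 81 83]
T 206 216 [-0.0119 -0.0069  0.0613] r 0.0137 a 0.53 [100  99 102]
T 207 216 [-0.0119 -0.0091  0.0614] r 0.015 a 0.65 [ 98  97 100]
T 208 216 [-0.0116 -0.011   0.059 ] r 0.016 a 0.76 [75 74 76]
T 205 217 [-0.0135 -0.0044  0.0579] r 0.0142 a 0.32 [81 81 83]
T 206 217 [-0.0142 -0.0071  0.0623] r 0.0158 a 0.46 [101 100 104]
T 207 217 [-0.0137 -0.0089  0.059 ] r 0.0164 a 0.57 [97 96 99]
T 208 217 [-0.0137 -0.011   0.0586] r 0.0176 a 0.68 [85 84 87]
T 205 218 [-0.016  -0.0047  0.0603] r 0.0167 a 0.29 [100  98 102]
T 206 218 [-0.0159 -0.0068  0.0591] r 0.0173 a 0.4 [104 102 106]
T 207 218 [-0.0163 -0.0092  0.0618] r 0.0187 a 0.51 [100  99 103]
```

View pics/ov.png

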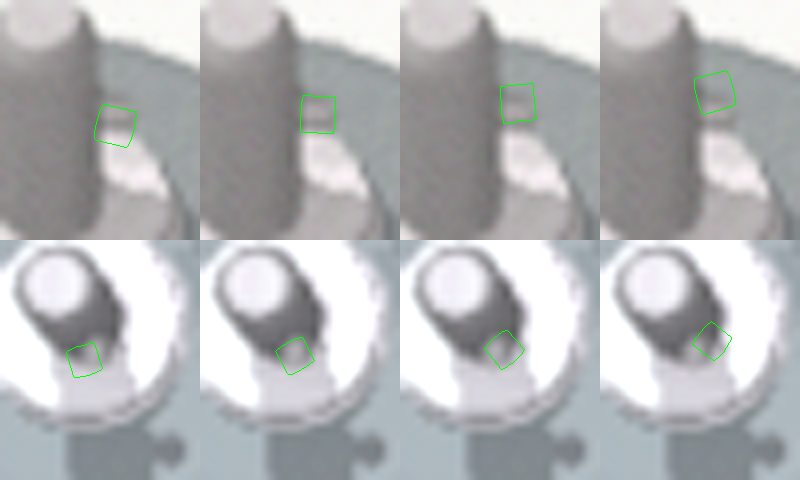

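Overlay: the modelled button matches at about 0.5 rad in both views, pointing to (−cos 0.5, −sin 0.5). The plan is to grasp at (0.440,−0.245), lower with the window about 14° short of the button, then turn +yaw until it catches.

```bash
cat >>h.py <<'E'
def go(x,y,z,psi):
    from rig import env
    s=env.observe();R=np.array(s["tool_rot"]);p=np.array(s["position"])
    ps=np.degrees(np.arctan2(R[1,1],R[0,1]));f=R.T@(np.array([x,y,z])-p)/.3
    print("t",s["time_s"],"p",p.round(4),"psi",ps.round(2),"tilt",R[:,2].round(4),"-> shift",f.round(4),"wz",round(-(psi-ps)/45,3),
     "F",np.round(s["ft_force"],2),"M",np.round(s["wrist_torque"],3),"gw",round(s["grip_width"],4))
E
python3 -c "
from h import *
go(.42,.15,.25,40)"
```

```text
t 0.1 p [0.1743 0.5214 0.2308] psi 71.51 tilt [-7.0e-04 -1.1e-03 -1.0e+00] -> shift [-1.1692 -0.9143 -0.0632] wz 0.7 F [0.24 0.69 0.09] M [ 0.02  -0.031  0.044] gw 0.085
```

Call:
step_arm:
  targets:
    - [[-0.12,-0.09,-0.01],[0,0,0.1]]
    - [[-0.24,-0.18,-0.02],[0,0,0.2]]
    - [[-0.35,-0.27,-0.03],[0,0,0.3]]
    - [[-0.46,-0.36,-0.04],[0,0,0.4]]
    - [[-0.57,-0.45,-0.05],[0,0,0.5]]
    - [[-0.68,-0.53,-0.06],[0,0,0.6]]
    - [[-0.79,-0.62,-0.06],[0,0,0.7]]
    - [[-0.9,-0.7,-0.06],[0,0,0.7]]
    - [[-1.0,-0.78,-0.06],[0,0,0.7]]
    - [[-1.0,-0.78,-0.06],[0,0,0.7]]

```text
time_s: 0.93
position: [0.3875, 0.2002, 0.2491]
tool_rot: [[-0.639, 0.77, 0.0], [0.77, 0.639, -0.001], [-0.001, -0.001, -1.0]]
ft_force: [0.2, 0.2, -0.1]
grip_width: 0.0851
gripper_force: 0.0
```

```bash
python3 -c "
from h import *
go(.44,-.245,.25,-2)"
```

```text
t 0.9333 p [0.3875 0.2002 0.2491] psi 39.69 tilt [ 4.0e-04 -1.4e-03 -1.0e+00] -> shift [-1.2537e+00 -8.1300e-01 -1.0000e-03] wz 0.926 F [ 0.24  0.23 -0.07] M [-0.014  0.02   0.061] gw 0.0851
```

Call:
step_arm:
  targets:
    - [[-0.11,-0.07,0],[0,0,0.1]]
    - [[-0.22,-0.14,0],[0,0,0.2]]
    - [[-0.33,-0.21,0],[0,0,0.3]]
    - [[-0.44,-0.28,0],[0,0,0.4]]
    - [[-0.55,-0.36,0],[0,0,0.5]]
    - [[-0.66,-0.43,0],[0,0,0.6]]
    - [[-0.77,-0.5,0],[0,0,0.7]]
    - [[-0.88,-0.57,0],[0,0,0.8]]
    - [[-0.99,-0.64,0],[0,0,0.926]]
    - [[-1.0,-0.65,0],[0,0,0.926]]

```text
time_s: 1.77
position: [0.4288, -0.1554, 0.2487]
tool_rot: [[0.038, 0.999, -0.0], [0.999, -0.038, -0.001], [-0.001, -0.0, -1.0]]
ft_force: [-1.1, -0.1, -1.4]
grip_width: 0.0854
gripper_force: 0.0
```

```bash
python3 -c "
from h import *
go(.44,-.245,.25,-2)"
```

```text
t 1.7667 p [ 0.4288 -0.1554  0.2487] psi -2.2 tilt [-3.e-04 -1.e-03 -1.e+00] -> shift [-0.2969  0.0486 -0.0039] wz -0.004 F [-1.09 -0.07 -1.38] M [0.013 0.012 0.007] gw 0.0854
```

Call:
step_arm:
  targets:
    - [[-0.1,0.016,0],[0,0,0]]
    - [[-0.2,0.032,0],[0,0,0]]
    - [[-0.297,0.049,0],[0,0,0]]
    - [[-0.297,0.049,0.08],[0,0,0]]
    - [[-0.297,0.049,0.16],[0,0,0]]
    - [[-0.297,0.049,0.24],[0,0,0]]
    - [[-0.297,0.049,0.24],[0,0,0]]
    - [[-0.297,0.049,0.24],[0,0,0]]

```text
time_s: 2.43
position: [0.4403, -0.2395, 0.177]
tool_rot: [[0.028, 1.0, -0.002], [1.0, -0.028, 0.002], [0.002, -0.002, -1.0]]
ft_force: [-0.5, 0.2, 0.7]
grip_width: 0.0853
gripper_force: 0.0
```

```bash
python3 -c "
from h import *
from rig import get_image
go(.44,-.245,.119,-2)
a=[]
for n,(u,v,w,h) in(('scene',(260,85,110,130)),('top',(270,160,110,130))):
    d=get_image(n);a.append(crop(d,u,v,w,h,400,472))
cv2.imwrite('pics/g1.png',np.hstack(a))"
```

```text
t 2.4333 p [ 0.4403 -0.2395  0.177 ] psi -1.63 tilt [-0.0017  0.0017 -1.    ] -> shift [-0.0187  0.      0.1934] wz 0.008 F [-0.47  0.21  0.72] M [-0.043 -0.015  0.019] gw 0.0853
```

View pics/g1.png

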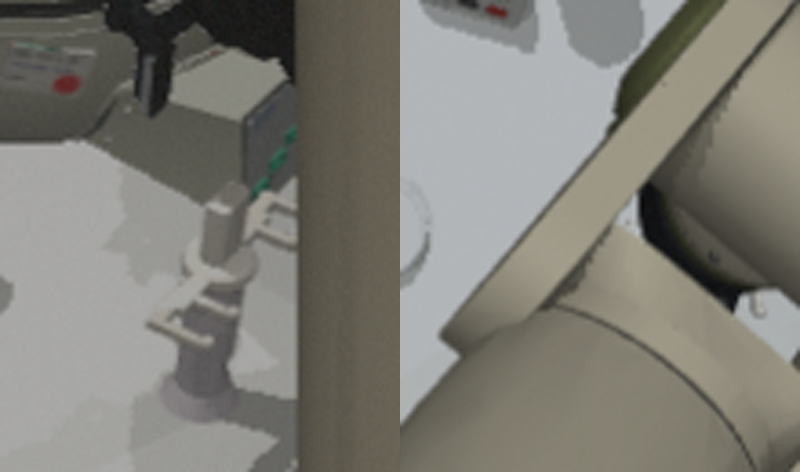

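The scene crop shows the lug at (225,200) and an arm link at right; the dark object at (150,90) could be gripper or backdrop. I'll check where the TCP should project before descending.

```bash
python3 -c "
from h import *
from rig import get_image
d=get_image('scene');
q=proj(d,[[.4403,-.2395,.177],[.4403,-.2395,.25],[.44,-.245,.15],[.44,-.245,0]]);print(q,(q-[260,85])*400/110)
o=pickle.load(open('scene0.pkl','rb'));print(d['rvec'].ravel()-o['rvec'].ravel(),d['tvec'].ravel()-o['tvec'].ravel())
im=cv2.resize(d['img'][:,:,::-1],(768,576));
for p in q: cv2.circle(im,tuple(int(i*1.5) for i in p),4,(0,0,255),1)
cv2.imwrite('pics/g2.png',im)"
```

```text
[[323.12581647 128.01829805]
 [327.90960627  95.17091662]
 [322.87770889 137.81882152]
 [314.65307409 192.91388294]] [[229.54842351 156.43017474]
 [246.94402281  36.98515134]
 [228.64621415 192.06844188]
 [198.73845125 392.41411979]]
[0. 0. 0.] [0. 0. 0.]
```

View pics/g2.png

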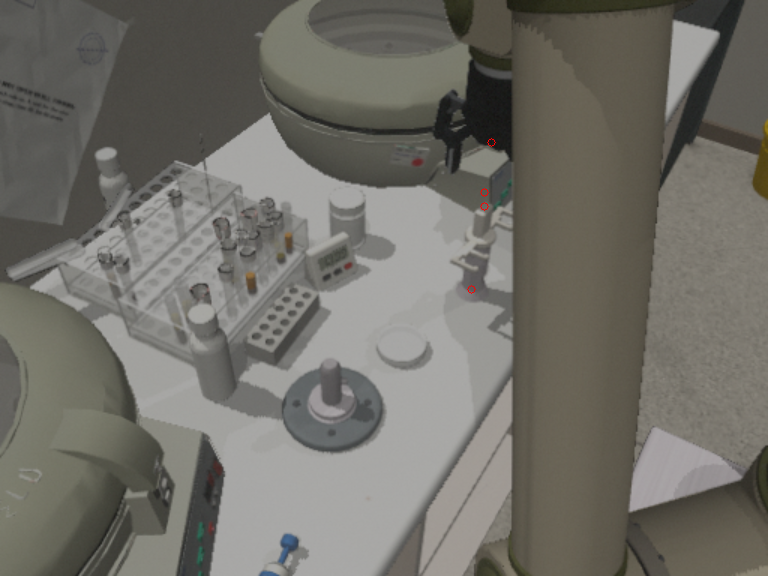

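The picture agrees: the far (+x) finger is at (452,150), the gripper body sits above the lug at (484,210), and the near finger is hidden behind the arm. Descending now.

Call:
step_arm:
  targets:
    - [[-0.01,0,0.03],[0,0,0]]
    - [[-0.018,0,0.06],[0,0,0]]
    - [[-0.018,0,0.09],[0,0,0]]
    - [[-0.018,0,0.12],[0,0,0]]
    - [[-0.018,0,0.15],[0,0,0]]
    - [[-0.018,0,0.175],[0,0,0]]
    - [[-0.018,0,0.192],[0,0,0]]
    - [[-0.018,0,0.192],[0,0,0]]
    - [[-0.018,0,0.192],[0,0,0]]

```text
time_s: 3.33
position: [0.4402, -0.2455, 0.1196]
tool_rot: [[0.029, 1.0, -0.0], [1.0, -0.029, 0.0], [0.0, -0.0, -1.0]]
ft_force: [-0.3, 0.4, 0.6]
grip_width: 0.0856
gripper_force: 0.0
```

```bash
python3 -c "
from h import *
go(.44,-.245,.119,-2)"
```

```text
t 3.3333 p [ 0.4402 -0.2455  0.1196] psi -1.66 tilt [-2.e-04  2.e-04 -1.e+00] -> shift [ 0.0018 -0.0007  0.002 ] wz 0.007 F [-0.27  0.42  0.59] M [0.001 0.    0.019] gw 0.0856
```

Call:
step_arm:
  targets:
    - [[0,0,0],[0,0,0]]
    - [[0,0,0],[0,0,0]]
    - [[0,0,0],[0,0,0]]
    - [[0,0,0],[0,0,0]]
    - [[0,0,0],[0,0,0]]
    - [[0,0,0],[0,0,0]]
    - [[0,0,0],[0,0,0]]
    - [[0,0,0],[0,0,0]]
    - [[0,0,0],[0,0,0]]
    - [[0,0,0],[0,0,0]]
  jaw: 0
  grip_force: 60

```text
time_s: 4.17
position: [0.4402, -0.2456, 0.1199]
tool_rot: [[0.029, 1.0, 0.0], [1.0, -0.029, -0.0], [-0.0, 0.0, -1.0]]
ft_force: [-0.5, -0.5, 3.0]
grip_width: 0.014
gripper_force: 59.7
```

Call:
step_arm:
  targets:
    - [[0,0,-0.02],[0,0,0]]
    - [[0,0,-0.06],[0,0,0]]
    - [[0,0,-0.12],[0,0,0]]
    - [[0,0,-0.18],[0,0,0]]
    - [[0,0,-0.24],[0,0,0]]
    - [[0,0,-0.3],[0,0,0]]
    - [[0,0,-0.36],[0,0,0]]
    - [[0,0,-0.41],[0,0,0]]
    - [[0,0,-0.41],[0,0,0]]
    - [[0,0,-0.41],[0,0,0]]

```text
time_s: 5.0
position: [0.4401, -0.2454, 0.2425]
tool_rot: [[0.029, 1.0, 0.0], [1.0, -0.029, -0.0], [-0.0, 0.0, -1.0]]
ft_force: [-0.4, 0.0, -3.1]
grip_width: 0.0139
gripper_force: 59.2
```

```bash
python3 -c "
from h import *
go(.4,-.1,.243,10)
go(.49,.033,.243,15)"
```

```text
t 5.0 p [ 0.4401 -0.2454  0.2425] psi -1.66 tilt [ 0.e+00 -1.e-04 -1.e+00] -> shift [ 0.4806 -0.1475 -0.0016] wz -0.259 F [-0.35  0.01 -3.11] M [ 0.055  0.016 -0.094] gw 0.0139
t 5.0 p [ 0.4401 -0.2454  0.2425] psi -1.66 tilt [ 0.e+00 -1.e-04 -1.e+00] -> shift [ 0.9325  0.1395 -0.0016] wz -0.37 F [-0.35  0.01 -3.11] M [ 0.055  0.016 -0.094] gw 0.0139
```

Lifted (about 3 N, width 14 mm). Carrying it over to the post.

Call:
step_arm:
  targets:
    - [[0.05,0.007,-0.01],[0,0,0]]
    - [[0.13,0.019,-0.02],[0,0,-0.05]]
    - [[0.22,0.033,-0.02],[0,0,-0.1]]
    - [[0.32,0.048,-0.02],[0,0,-0.15]]
    - [[0.42,0.063,-0.02],[0,0,-0.2]]
    - [[0.52,0.078,-0.02],[0,0,-0.25]]
    - [[0.62,0.093,-0.02],[0,0,-0.3]]
    - [[0.72,0.108,-0.02],[0,0,-0.35]]
    - [[0.81,0.122,-0.02],[0,0,-0.37]]
    - [[0.88,0.133,-0.02],[0,0,-0.37]]

```text
time_s: 5.83
position: [0.4871, 0.0194, 0.2471]
tool_rot: [[-0.261, 0.965, -0.003], [0.965, 0.261, 0.001], [0.002, -0.003, -1.0]]
ft_force: [-0.2, -0.5, -2.5]
grip_width: 0.0137
gripper_force: 58.9
```

```bash
python3 -c "
from h import *
go(.4908,.033,.243,15)"
```

```text
t 5.8333 p [0.4871 0.0194 0.2471] psi 15.1 tilt [-0.003  0.001 -1.   ] -> shift [0.0407 0.0237 0.0138] wz 0.002 F [-0.15 -0.55 -2.53] M [ 0.013 -0.013  0.022] gw 0.0137
```

Call:
step_arm:
  targets:
    - [[0.02,0.012,0],[0,0,0]]
    - [[0.04,0.023,0],[0,0,0]]
    - [[0.04,0.023,0],[0,0,0]]
    - [[0.04,0.023,0],[0,0,0]]
    - [[0.04,0.023,0],[0,0,0]]

```text
time_s: 6.25
position: [0.4912, 0.0296, 0.2484]
tool_rot: [[-0.257, 0.966, -0.001], [0.966, 0.257, -0.0], [-0.0, -0.001, -1.0]]
ft_force: [-0.2, 0.0, -3.0]
grip_width: 0.0139
gripper_force: 59.0
```

```bash
python3 -c "
from h import *
from rig import get_image
go(.4908,.033,.243,15)
a=[]
for n,(u,v,w,h) in(('scene',(160,165,128,150)),('top',(130,130,128,150))):
    d=get_image(n);pickle.dump(d,open(n+'1.pkl','wb'));a.append(crop(d,u,v,w,h,400,469))
    X=cloud(d).reshape(-1,3);r=np.hypot(X[:,0]-.49,X[:,1]-.033);z=X[:,2]
    f=X[(r<.03)&(z>.145)&(z<.215)];print(n,len(f),f.mean(0) if len(f) else '')
    from scipy.optimize import least_squares
    if len(f)>20: print(least_squares(lambda c:np.hypot(*(f[:,:2]-c).T)-.016,[.49,.033],loss='soft_l1',f_scale=.001).x)
cv2.imwrite('pics/s1.png',np.hstack(a))"
```

```text
t 6.25 p [0.4912 0.0296 0.2484] psi 14.91 tilt [-6.e-04 -2.e-04 -1.e+00] -> shift [0.0112 0.0016 0.0181] wz -0.002 F [-0.25  0.01 -3.01] M [ 0.009 -0.003  0.059] gw 0.0139
scene 396 [0.48252637 0.03903136 0.17483994]
[0.4913045  0.02962777]
top 0
```

View pics/s1.png

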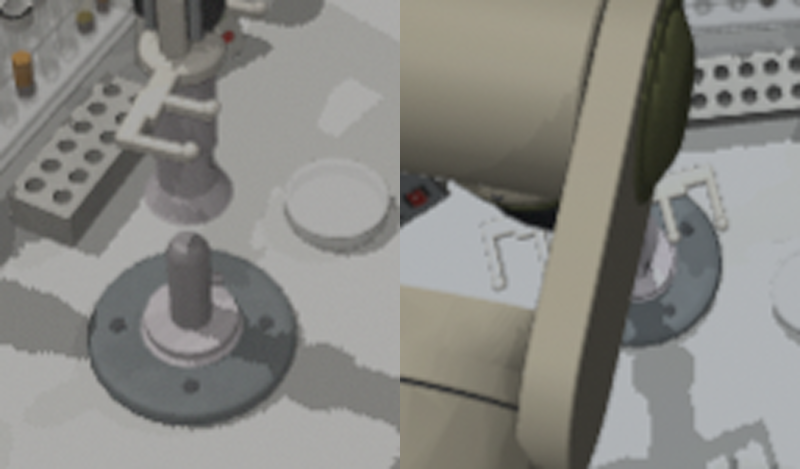

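The tube hangs upright over the post (scene crop: bell at (190,190), post tip (190,245)). The same-camera tube-axis fit gives (0.4913,0.0296) against the post's (0.491,0.033), so the correction is +3.4 mm in y.

Call:
step_arm:
  targets:
    - [[0.006,0.001,0],[0,0,0]]
    - [[0.0115,0.001,0.02],[0,0,0]]
    - [[0.0115,0.001,0.05],[0,0,0]]
    - [[0.0115,0.001,0.08],[0,0,0]]
    - [[0.0115,0.001,0.11],[0,0,0]]
    - [[0.0115,0.001,0.14],[0,0,0]]
    - [[0.0115,0.001,0.14],[0,0,0]]
    - [[0.0115,0.001,0.14],[0,0,0]]

```text
time_s: 7.02
position: [0.4905, 0.034, 0.2061]
tool_rot: [[-0.259, 0.966, -0.001], [0.966, 0.259, 0.0], [0.001, -0.001, -1.0]]
ft_force: [0.7, -0.0, -2.2]
grip_width: 0.0138
gripper_force: 58.8
```

```bash
python3 -c "
from h import *
go(.4910,.033,.182,15)"
```

```text
t 7.0167 p [0.4905 0.034  0.2061] psi 14.98 tilt [-1.3e-03  2.0e-04 -1.0e+00] -> shift [-0.0035  0.0007  0.0805] wz -0.0 F [ 0.71 -0.03 -2.16] M [ 0.023 -0.054 -0.034] gw 0.0138
```

Call:
step_arm:
  targets:
    - [[-0.002,0,0.01],[0,0,0]]
    - [[-0.002,0,0.02],[0,0,0]]
    - [[-0.002,0,0.03],[0,0,0]]
    - [[-0.002,0,0.04],[0,0,0]]
    - [[-0.002,0,0.05],[0,0,0]]
    - [[-0.002,0,0.06],[0,0,0]]
    - [[-0.002,0,0.06],[0,0,0]]
    - [[-0.002,0,0.06],[0,0,0]]

```text
time_s: 7.68
position: [0.4908, 0.0334, 0.1886]
tool_rot: [[-0.259, 0.966, -0.0], [0.966, 0.259, 0.0], [0.0, -0.0, -1.0]]
ft_force: [-0.6, 0.8, -2.1]
grip_width: 0.014
gripper_force: 59.0
```

```bash
python3 -c "
from h import *
go(.4910,.033,.17,15)"
```

```text
t 7.6833 p [0.4908 0.0334 0.1886] psi 14.98 tilt [-3.e-04  0.e+00 -1.e+00] -> shift [-0.0014  0.0002  0.062 ] wz -0.0 F [-0.62  0.77 -2.08] M [ 0.063 -0.014 -0.037] gw 0.014
```

Call:
step_arm:
  targets:
    - [[0,0,0.01],[0,0,0]]
    - [[0,0,0.02],[0,0,0]]
    - [[0,0,0.03],[0,0,0]]
    - [[0,0,0.035],[0,0,0]]
    - [[0,0,0.04],[0,0,0]]
    - [[0,0,0.04],[0,0,0]]
    - [[0,0,0.04],[0,0,0]]

```text
time_s: 8.27
position: [0.4907, 0.0334, 0.1766]
tool_rot: [[-0.259, 0.966, -0.0], [0.966, 0.259, -0.0], [0.0, -0.0, -1.0]]
ft_force: [-1.3, -0.7, -3.1]
grip_width: 0.0145
gripper_force: 59.1
```

Call:
step_arm:
  targets:
    - [[0,0,0.005],[0,0,0]]
    - [[0,0,0.01],[0,0,0]]
    - [[0,0,0.015],[0,0,0]]
    - [[0,0,0.02],[0,0,0]]
    - [[0,0,0.025],[0,0,0]]
    - [[0,0,0.025],[0,0,0]]

```text
time_s: 8.77
position: [0.4905, 0.0333, 0.1688]
tool_rot: [[-0.259, 0.966, -0.001], [0.966, 0.259, -0.0], [0.0, -0.001, -1.0]]
ft_force: [-3.3, -2.1, -1.5]
grip_width: 0.0139
gripper_force: 59.2
```

```bash
python3 -c "
from h import *
go(.4910,.033,.1436,15)"
```

```text
t 8.7667 p [0.4905 0.0333 0.1688] psi 14.99 tilt [-1.e-03 -3.e-04 -1.e+00] -> shift [-0.0013  0.0014  0.0841] wz -0.0 F [-3.27 -2.12 -1.51] M [-0.701  0.787 -0.014] gw 0.0139
```

The lateral push (−3.3,−2.1) N points along the button direction, about 0.57 rad, which agrees with the measurement. Going on down.

Call:
step_arm:
  targets:
    - [[0,0,0.007],[0,0,0]]
    - [[0,0,0.014],[0,0,0]]
    - [[0,0,0.021],[0,0,0]]
    - [[0,0,0.028],[0,0,0]]
    - [[0,0,0.035],[0,0,0]]
    - [[0,0,0.04],[0,0,0]]
    - [[0,0,0.04],[0,0,0]]

```text
time_s: 9.35
position: [0.4905, 0.0333, 0.1564]
tool_rot: [[-0.259, 0.966, -0.002], [0.966, 0.259, -0.0], [0.0, -0.002, -1.0]]
ft_force: [-2.3, -4.2, -6.0]
grip_width: 0.0142
gripper_force: 58.7
```

```bash
python3 -c "
from h import *
go(.4910,.033,.1436,15)"
```

```text
t 9.35 p [0.4905 0.0333 0.1564] psi 14.99 tilt [-1.5e-03 -2.0e-04 -1.0e+00] -> shift [-0.0013  0.0015  0.0426] wz -0.0 F [-2.26 -4.22 -6.02] M [-1.115  0.753  0.031] gw 0.0142
```

Call:
step_arm:
  targets:
    - [[0,0,0.006],[0,0,0]]
    - [[0,0,0.012],[0,0,0]]
    - [[0,0,0.018],[0,0,0]]
    - [[0,0,0.024],[0,0,0]]
    - [[0,0,0.03],[0,0,0]]
    - [[0,0,0.03],[0,0,0]]

```text
time_s: 9.85
position: [0.4905, 0.0332, 0.1475]
tool_rot: [[-0.259, 0.966, -0.001], [0.966, 0.259, -0.0], [0.0, -0.001, -1.0]]
ft_force: [-3.1, -4.6, -4.8]
grip_width: 0.014
gripper_force: 58.8
```

Call:
step_arm:
  targets:
    - [[0,0,0.0025],[0,0,0]]
    - [[0,0,0.005],[0,0,0]]
    - [[0,0,0.0075],[0,0,0]]
    - [[0,0,0.0075],[0,0,0]]

```text
time_s: 10.18
position: [0.4906, 0.0332, 0.1455]
tool_rot: [[-0.259, 0.966, -0.001], [0.966, 0.259, -0.0], [-0.0, -0.001, -1.0]]
ft_force: [-3.8, -3.5, -1.9]
grip_width: 0.0141
gripper_force: 59.1
```

```bash
python3 -c "
from h import *
go(.4910,.033,.1436,15)"
```

```text
t 10.1833 p [0.4906 0.0332 0.1455] psi 14.98 tilt [-8.e-04 -4.e-04 -1.e+00] -> shift [-0.001   0.001   0.0064] wz -0.0 F [-3.81 -3.48 -1.92] M [-1.146  0.861  0.026] gw 0.0141
```

Rim is about 2 mm up; advancing in half-millimetre steps until the boss pushes back.

Call:
step_arm:
  targets:
    - [[0,0,0.002],[0,0,0]]
    - [[0,0,0.004],[0,0,0]]
    - [[0,0,0.004],[0,0,0]]

```text
time_s: 10.43
position: [0.4907, 0.0332, 0.1444]
tool_rot: [[-0.259, 0.966, -0.001], [0.966, 0.259, -0.0], [-0.0, -0.001, -1.0]]
ft_force: [-3.3, -3.5, -2.1]
grip_width: 0.0141
gripper_force: 59.1
```

Call:
step_arm:
  targets:
    - [[0,0,0.001],[0,0,0]]
    - [[0,0,0.002],[0,0,0]]
    - [[0,0,0.002],[0,0,0]]

```text
time_s: 10.68
position: [0.4907, 0.0332, 0.1441]
tool_rot: [[-0.259, 0.966, -0.0], [0.966, 0.259, -0.0], [-0.0, -0.0, -1.0]]
ft_force: [-3.9, -3.7, 0.5]
grip_width: 0.0141
gripper_force: 59.5
```

```bash
python3 -c "
from h import *
go(.4910,.033,.1436,15)"
```

```text
t 10.6833 p [0.4907 0.0332 0.1441] psi 14.99 tilt [-4.e-04 -5.e-04 -1.e+00] -> shift [-0.0008  0.0007  0.0016] wz -0.0 F [-3.94 -3.67  0.5 ] M [-1.142  1.013  0.014] gw 0.0141
```

Call:
step_arm:
  targets:
    - [[0,0,0.001],[0,0,0]]
    - [[0,0,0.002],[0,0,0]]
    - [[0,0,0.002],[0,0,0]]

```text
time_s: 10.93
position: [0.4908, 0.0331, 0.1439]
tool_rot: [[-0.259, 0.966, 0.0], [0.966, 0.259, -0.001], [-0.001, 0.0, -1.0]]
ft_force: [-5.7, -4.8, 4.6]
grip_width: 0.0142
gripper_force: 60.1
```

```bash
python3 -c "
from h import *
go(.4910,.033,.1436,15)"
```

```text
t 10.9333 p [0.4908 0.0331 0.1439] psi 14.99 tilt [ 2.e-04 -7.e-04 -1.e+00] -> shift [-0.0005  0.0004  0.0011] wz -0.0 F [-5.7  -4.76  4.64] M [-1.079  1.261  0.056] gw 0.0142
```

Home on the boss (about 7–8 N net). Turning in small steps while watching the torque.

Call:
step_arm:
  targets:
    - [[0,0,0],[0,0,-0.02]]
    - [[0,0,0],[0,0,-0.04]]
    - [[0,0,0],[0,0,-0.06]]
    - [[0,0,0],[0,0,-0.08]]
    - [[0,0,0],[0,0,-0.1]]
    - [[0,0,0],[0,0,-0.1]]

```text
time_s: 11.43
position: [0.4911, 0.0332, 0.1439]
tool_rot: [[-0.334, 0.943, 0.001], [0.943, 0.334, -0.0], [-0.001, 0.001, -1.0]]
ft_force: [-4.2, -3.7, 3.6]
grip_width: 0.0142
gripper_force: 59.9
```

```bash
python3 -c "
from h import *
go(.4910,.033,.1436,15)"
```

```text
t 11.4333 p [0.4911 0.0332 0.1439] psi 19.52 tilt [ 9.e-04 -3.e-04 -1.e+00] -> shift [-0.0007 -0.0005  0.0011] wz 0.101 F [-4.16 -3.74  3.61] M [-0.893  1.031 -0.011] gw 0.0142
```

Call:
step_arm:
  targets:
    - [[0,0,0],[0,0,-0.02]]
    - [[0,0,0],[0,0,-0.04]]
    - [[0,0,0],[0,0,-0.06]]
    - [[0,0,0],[0,0,-0.06]]

```text
time_s: 11.77
position: [0.4917, 0.0335, 0.144]
tool_rot: [[-0.378, 0.926, 0.003], [0.926, 0.378, 0.0], [-0.001, 0.003, -1.0]]
ft_force: [0.0, -1.1, 1.7]
grip_width: 0.014
gripper_force: 59.7
```

```bash
python3 -c "
from h import *
go(.4910,.033,.1436,15)"
```

```text
t 11.7667 p [0.4917 0.0335 0.144 ] psi 22.21 tilt [ 2.7e-03  3.0e-04 -1.0e+00] -> shift [-0.0005 -0.0029  0.0012] wz 0.16 F [ 0.03 -1.08  1.75] M [-0.412  0.132  0.034] gw 0.014
```

Call:
step_arm:
  targets:
    - [[0,0,0],[0,0,-0.02]]
    - [[0,0,0],[0,0,-0.04]]
    - [[0,0,0],[0,0,-0.04]]

```text
time_s: 12.02
position: [0.4916, 0.0336, 0.1439]
tool_rot: [[-0.407, 0.913, 0.002], [0.913, 0.407, 0.0], [-0.001, 0.002, -1.0]]
ft_force: [1.5, -0.5, 2.0]
grip_width: 0.0139
gripper_force: 59.9
```

```bash
python3 -c "
from h import *
go(.4910,.033,.1436,15)"
```

```text
t 12.0167 p [0.4916 0.0336 0.1439] psi 24.04 tilt [ 2.2e-03  4.0e-04 -1.0e+00] -> shift [-0.0009 -0.0025  0.0011] wz 0.201 F [ 1.48 -0.51  1.97] M [-0.119 -0.285 -0.049] gw 0.0139
```

The lateral spring force vanished at about 22–24°, so the button has likely dropped into the window. I'll check by turning on a little, watching for a torque block.

Call:
step_arm:
  targets:
    - [[0,0,0],[0,0,-0.02]]
    - [[0,0,0],[0,0,-0.04]]
    - [[0,0,0],[0,0,-0.04]]
    - [[0,0,0],[0,0,-0.04]]

```text
time_s: 12.35
position: [0.4912, 0.0335, 0.1439]
tool_rot: [[-0.435, 0.9, 0.001], [0.9, 0.435, 0.0], [-0.0, 0.001, -1.0]]
ft_force: [0.9, 1.0, 4.7]
grip_width: 0.0141
gripper_force: 60.1
```

```bash
python3 -c "
from h import *
go(.4910,.033,.1436,15)"
```

```text
t 12.35 p [0.4912 0.0335 0.1439] psi 25.79 tilt [ 1.3e-03  3.0e-04 -1.0e+00] -> shift [-0.0013 -0.0015  0.0009] wz 0.24 F [0.94 0.96 4.73] M [ 0.146 -0.404  0.018] gw 0.0141
```

Call:
step_arm:
  targets:
    - [[0,0,0],[0,0,-0.02]]
    - [[0,0,0],[0,0,-0.04]]
    - [[0,0,0],[0,0,-0.04]]
    - [[0,0,0],[0,0,-0.04]]

```text
time_s: 12.68
position: [0.491, 0.0335, 0.1438]
tool_rot: [[-0.463, 0.886, 0.001], [0.886, 0.463, 0.0], [-0.0, 0.001, -1.0]]
ft_force: [1.0, 0.1, 5.6]
grip_width: 0.0142
gripper_force: 60.3
```

```bash
python3 -c "
from h import *
go(.4910,.033,.1436,15)"
```

```text
t 12.6833 p [0.491  0.0335 0.1438] psi 27.59 tilt [ 7.e-04  2.e-04 -1.e+00] -> shift [-0.0014 -0.0008  0.0007] wz 0.28 F [0.95 0.12 5.6 ] M [ 0.101 -0.289 -0.062] gw 0.0142
```

Call:
step_arm:
  targets:
    - [[0,0,0],[0,0,-0.02]]
    - [[0,0,0],[0,0,-0.03]]
    - [[0,0,0],[0,0,-0.03]]

```text
time_s: 12.93
position: [0.4909, 0.0335, 0.1438]
tool_rot: [[-0.484, 0.875, 0.0], [0.875, 0.484, 0.0], [-0.0, 0.001, -1.0]]
ft_force: [0.8, -0.6, 6.4]
grip_width: 0.0142
gripper_force: 60.4
```

```bash
python3 -c "
from h import *
go(.4910,.033,.1436,15)"
```

```text
t 12.9333 p [0.4909 0.0335 0.1438] psi 28.96 tilt [ 5.e-04  2.e-04 -1.e+00] -> shift [-0.0015 -0.0006  0.0008] wz 0.31 F [ 0.84 -0.64  6.44] M [ 0.158 -0.152 -0.059] gw 0.0142
```

Call:
step_arm:
  targets:
    - [[0,0,0],[0,0,-0.01]]
    - [[0,0,0],[0,0,-0.02]]
    - [[0,0,0],[0,0,-0.02]]

```text
time_s: 13.18
position: [0.4909, 0.0334, 0.1438]
tool_rot: [[-0.498, 0.867, 0.0], [0.867, 0.498, 0.0], [-0.0, 0.0, -1.0]]
ft_force: [-0.4, 0.8, 6.3]
grip_width: 0.0141
gripper_force: 60.4
```

```bash
python3 -c "
from h import *
go(.4910,.033,.1436,15)"
```

```text
t 13.1833 p [0.4909 0.0334 0.1438] psi 29.86 tilt [ 4.e-04  1.e-04 -1.e+00] -> shift [-0.0014 -0.0005  0.0008] wz 0.33 F [-0.41  0.81  6.29] M [ 0.117 -0.139 -0.09 ] gw 0.0141
```

Call:
step_arm:
  targets:
    - [[0,0,0],[0,0,-0.01]]
    - [[0,0,0],[0,0,-0.02]]
    - [[0,0,0],[0,0,-0.02]]

```text
time_s: 13.43
position: [0.4909, 0.0335, 0.1438]
tool_rot: [[-0.511, 0.859, 0.0], [0.859, 0.511, 0.0], [0.0, 0.0, -1.0]]
ft_force: [-0.5, 0.0, 6.6]
grip_width: 0.0139
gripper_force: 60.4
```

```bash
python3 -c "
from h import *
go(.4910,.033,.1436,15)"
```

```text
t 13.4333 p [0.4909 0.0335 0.1438] psi 30.76 tilt [ 3.e-04  2.e-04 -1.e+00] -> shift [-0.0016 -0.0004  0.0007] wz 0.35 F [-0.48  0.04  6.63] M [ 0.122 -0.112 -0.047] gw 0.0139
```

Call:
step_arm:
  targets:
    - [[0,0,0],[0,0,-0.01]]
    - [[0,0,0],[0,0,-0.02]]
    - [[0,0,0],[0,0,-0.02]]

```text
time_s: 13.68
position: [0.4909, 0.0334, 0.1438]
tool_rot: [[-0.525, 0.851, 0.0], [0.851, 0.525, 0.0], [-0.0, 0.0, -1.0]]
ft_force: [-0.3, 0.3, 6.1]
grip_width: 0.0141
gripper_force: 60.4
```

```bash
python3 -c "
from h import *
go(.4910,.033,.1436,15)"
```

```text
t 13.6833 p [0.4909 0.0334 0.1438] psi 31.66 tilt [ 2.e-04  1.e-04 -1.e+00] -> shift [-0.0015 -0.0004  0.0007] wz 0.37 F [-0.35  0.3   6.09] M [ 0.024 -0.061 -0.04 ] gw 0.0141
```

Call:
step_arm:
  targets:
    - [[0,0,0],[0,0,-0.01]]
    - [[0,0,0],[0,0,-0.02]]
    - [[0,0,0],[0,0,-0.02]]

```text
time_s: 13.93
position: [0.4908, 0.0334, 0.1438]
tool_rot: [[-0.538, 0.843, 0.0], [0.843, 0.538, 0.0], [-0.0, 0.0, -1.0]]
ft_force: [0.8, 0.6, 6.1]
grip_width: 0.0142
gripper_force: 60.4
```

```bash
python3 -c "
from h import *
go(.4910,.033,.1436,15)"
```

```text
t 13.9333 p [0.4908 0.0334 0.1438] psi 32.56 tilt [ 2.e-04  1.e-04 -1.e+00] -> shift [-0.0016 -0.0003  0.0008] wz 0.39 F [0.78 0.64 6.08] M [ 0.109 -0.022 -0.034] gw 0.0142
```

Call:
step_arm:
  targets:
    - [[0,0,0],[0,0,-0.01]]
    - [[0,0,0],[0,0,-0.02]]
    - [[0,0,0],[0,0,-0.02]]

```text
time_s: 14.18
position: [0.4908, 0.0334, 0.1438]
tool_rot: [[-0.551, 0.834, 0.0], [0.834, 0.551, 0.0], [0.0, 0.0, -1.0]]
ft_force: [-1.4, 0.0, 6.2]
grip_width: 0.014
gripper_force: 60.4
```

```bash
python3 -c "
from h import *
from rig import get_image
go(.4910,.033,.1436,15)
a=[]
for n,(u,v,w,h) in(('scene',(180,185,90,105)),('top',(160,160,90,105))):
    d=get_image(n);a.append(cv2.convertScaleAbs(crop(d,u,v,w,h,400,467),alpha=1.4))
cv2.imwrite('pics/s2.png',np.hstack(a))"
```

```text
t 14.1833 p [0.4908 0.0334 0.1438] psi 33.46 tilt [ 1.e-04  1.e-04 -1.e+00] -> shift [-0.0016 -0.0002  0.0007] wz 0.41 F [-1.38  0.03  6.19] M [ 0.025 -0.033 -0.081] gw 0.014
```

View pics/s2.png

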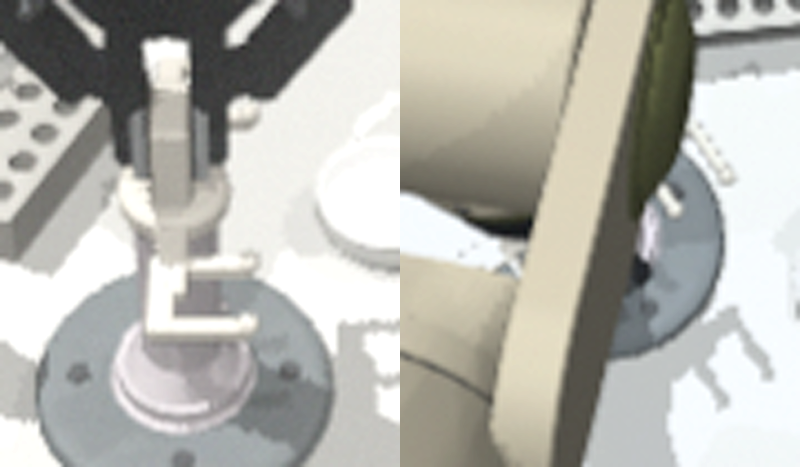

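The column sits on the boss with the lug still square in the fingers; the window side (right of the tube) is hidden from both cameras. I'll keep probing for the torque block, which confirms that the button is in the window.

Call:
step_arm:
  targets:
    - [[0,0,0],[0,0,-0.01]]
    - [[0,0,0],[0,0,-0.02]]
    - [[0,0,0],[0,0,-0.02]]

```text
time_s: 14.53
position: [0.4908, 0.0334, 0.1438]
tool_rot: [[-0.564, 0.825, 0.0], [0.825, 0.564, 0.0], [0.0, 0.0, -1.0]]
ft_force: [-0.4, -0.2, 6.3]
grip_width: 0.014
gripper_force: 60.4
```

```bash
python3 -c "
from h import *
go(.4910,.033,.1436,15)
from rig import get_image
d=get_image('scene');X=cloud(d).reshape(-1,3);r=np.hypot(X[:,0]-.491,X[:,1]-.0335)
f=X[(r<.085)&(r>.03)&(X[:,2]>.118)&(X[:,2]<.139)];f=f[f[:,1]>.0335]
d0=pickle.load(open('scene1.pkl','rb'));Y=cloud(d0).reshape(-1,3);c=np.array([.4913,.0296])
r=np.hypot(Y[:,0]-c[0],Y[:,1]-c[1]);g=Y[(r<.085)&(r>.03)&(Y[:,2]>.222)&(Y[:,2]<.244)];g=g[g[:,1]>.03]
print(len(f),len(g))
for P,cc in((f,np.array([.491,.0335])),(g,c)):
    p=P[:,:2]-cc;k=np.hypot(*p.T)<.05;print(np.degrees(np.arctan2(p[:,1],p[:,0]))[k].mean(),k.sum(),cv2.minAreaRect((p*1e3).astype(np.float32)))
"
```

```text
t 14.5333 p [0.4908 0.0334 0.1438] psi 34.36 tilt [ 0.e+00  1.e-04 -1.e+00] -> shift [-0.0016 -0.0002  0.0007] wz 0.43 F [-0.44 -0.22  6.29] M [ 0.086  0.035 -0.084] gw 0.014
338 410
135.76314782371094 171 ((-37.29456329345703, 34.661563873291016), (38.09807586669922, 38.70037078857422), 33.032554626464844)
117.40657833992796 196 ((-23.996427536010742, 44.52931213378906), (39.77189636230469, 38.48594284057617), 14.48375415802002)
```

Call:
step_arm:
  targets:
    - [[0,0,0],[0,0,-0.01]]
    - [[0,0,0],[0,0,-0.02]]
    - [[0,0,0],[0,0,-0.02]]

```text
time_s: 14.83
position: [0.4908, 0.0334, 0.1438]
tool_rot: [[-0.577, 0.817, 0.0], [0.817, 0.577, 0.0], [-0.0, 0.0, -1.0]]
ft_force: [0.9, -0.1, 6.5]
grip_width: 0.0142
gripper_force: 60.4
```

```bash
python3 -c "
from h import *
go(.4910,.033,.1436,15)"
```

```text
t 14.8333 p [0.4908 0.0334 0.1438] psi 35.26 tilt [ 1.e-04  0.e+00 -1.e+00] -> shift [-0.0016 -0.0002  0.0008] wz 0.45 F [ 0.91 -0.11  6.47] M [ 0.021 -0.058 -0.056] gw 0.0142
```

Call:
step_arm:
  targets:
    - [[0,0,0],[0,0,-0.01]]
    - [[0,0,0],[0,0,-0.02]]
    - [[0,0,0],[0,0,-0.02]]

```text
time_s: 15.08
position: [0.4908, 0.0334, 0.1438]
tool_rot: [[-0.59, 0.807, 0.0], [0.807, 0.59, 0.0], [-0.0, 0.0, -1.0]]
ft_force: [0.6, -0.5, 6.0]
grip_width: 0.0141
gripper_force: 60.4
```

```bash
python3 -c "
from h import *
go(.4910,.033,.1436,15)"
```

```text
t 15.0833 p [0.4908 0.0334 0.1438] psi 36.16 tilt [ 1.e-04  0.e+00 -1.e+00] -> shift [-0.0015 -0.0003  0.0007] wz 0.47 F [ 0.63 -0.51  6.05] M [-0.017  0.031 -0.081] gw 0.0141
```

```bash
cat >m.py <<'E'
from h import *
from rig import get_image
from scipy.optimize import least_squares
from scipy.spatial import cKDTree
ds=[get_image('scene') for _ in range(3)]
C=np.nanmean([cloud(d) for d in ds],0);X=C.reshape(-1,3)
d0=pickle.load(open('scene1.pkl','rb'));Y=cloud(d0).reshape(-1,3)
c0=np.array([.4913,.0296]);r=np.hypot(Y[:,0]-c0[0],Y[:,1]-c0[1])
g=Y[(r<.085)&(r>.025)&(Y[:,2]>.222)&(Y[:,2]<.245)&(Y[:,1]>.0)]
r=np.hypot(X[:,0]-.491,X[:,1]-.0335)
f=X[(r<.085)&(r>.02)&(X[:,2]>.116)&(X[:,2]<.142)];t=cKDTree(f)
G=g-[*c0,.1046]
def tr(p):
    c,s=np.cos(p[0]),np.sin(p[0]);return G@np.array([[c,s,0],[-s,c,0],[0,0,1]])+[.491+p[1],.0335+p[2],p[3]]
best=min((least_squares(lambda p:np.minimum(t.query(tr(p))[0],.004),[np.radians(a),0,0,0],diff_step=1e-3,x_scale=[.1,.003,.003,.003]) for a in(8,12,16,20,24)),key=lambda b:b.cost)
print("yaw change from 14.91:",np.degrees(best.x[0]).round(2),"shift",best.x[1:].round(4),best.cost)
f=X[(r<.022)&(X[:,2]>.045)&(X[:,2]<.11)]
a=least_squares(lambda p:np.hypot(f[:,0]-p[0]-p[2]*(f[:,2]-.08),f[:,1]-p[1]-p[3]*(f[:,2]-.08))-.016,[.491,.0335,0,0],loss='soft_l1',f_scale=.001);print("tube",a.x.round(4),len(f))
a=[];d=ds[0];a.append(cv2.convertScaleAbs(crop(d,195,215,50,58,400,464),alpha=1.6));d=get_image('top');a.append(cv2.convertScaleAbs(crop(d,185,185,50,58,400,464),alpha=1.6))
import sys;cv2.imwrite('pics/%s.png'%sys.argv[1],np.hstack(a))
E
python3 m.py s3
```

```text
yaw change from 14.91: 20.75 shift [0.0004 0.0003 0.0002] 0.00039731288860028865
tube [ 0.4908  0.0336  0.01   -0.0011] 224
```

```bash
cat >b.py <<'E'
from h import *
from rig import get_image
import sys
for n in(sys.argv[1:] or ['scene','top']):
    d=get_image(n);C=cloud(d);c=(.4907,.0334) if n=='scene' else (.4908,.0324)
    X=C-[*c,0];r=np.hypot(X[...,0],X[...,1]);z=X[...,2];a=np.arctan2(-X[...,1],-X[...,0])
    m=(r>.013)&(r<.024)&(z>.043)&(z<.075)&(a>-.3)&(a<1.7)
    print(n,m.sum())
    for v,u in np.argwhere(m): print(u,v,"r %.1f z %.1f a %.2f"%(r[v,u]*1e3,z[v,u]*1e3,a[v,u]),d['img'][v,u].mean().round())
E
python3 b.py
```

```text
scene 32
229 250 r 16.0 z 72.8 a 0.29 99.0
229 251 r 15.8 z 69.2 a 0.33 96.0
226 252 r 14.7 z 75.0 a -0.21 99.0
227 252 r 15.1 z 73.2 a -0.07 96.0
228 252 r 16.1 z 72.3 a 0.03 93.0
229 252 r 15.7 z 66.5 a 0.33 94.0
230 252 r 16.9 z 59.4 a 0.67 105.0
226 253 r 16.0 z 74.4 a -0.29 97.0
227 253 r 15.6 z 71.5 a -0.11 95.0
228 253 r 16.0 z 69.4 a 0.03 94.0
229 253 r 15.8 z 64.2 a 0.30 104.0
230 253 r 17.1 z 62.4 a 0.41 120.0
231 253 r 18.6 z 59.0 a 0.56 108.0
226 254 r 15.7 z 71.2 a -0.28 95.0
227 254 r 15.6 z 68.8 a -0.12 96.0
228 254 r 16.0 z 66.7 a 0.03 95.0
229 254 r 16.0 z 62.5 a 0.25 103.0
230 254 r 17.0 z 58.9 a 0.44 116.0
231 254 r 18.6 z 57.6 a 0.50 105.0
226 255 r 15.8 z 68.7 a -0.29 99.0
227 255 r 15.8 z 66.5 a -0.14 100.0
228 255 r 15.6 z 63.1 a 0.05 98.0
229 255 r 15.4 z 57.0 a 0.38 98.0
230 255 r 17.1 z 57.1 a 0.39 101.0
231 255 r 18.9 z 57.5 a 0.39 107.0
227 256 r 16.0 z 64.2 a -0.16 150.0
228 256 r 15.7 z 60.8 a 0.03 148.0
229 256 r 15.4 z 54.5 a 0.36 149.0
230 256 r 17.4 z 56.1 a 0.31 150.0
231 256 r 18.8 z 54.3 a 0.41 153.0
227 262 r 15.8 z 47.3 a -0.18 97.0
227 263 r 16.3 z 45.3 a -0.21 97.0
top 0
```

The scene depth shows the button tip at r≈18.9 mm (tube surface is 16 mm), z≈54–62 mm, angle ≈0.45 rad, so it is out through the window. I'll turn back to the middle of the free range before letting go.

Call:
step_arm:
  targets:
    - [[0,0,-0.001],[0,0,0.02]]
    - [[0,0,-0.001],[0,0,0.05]]
    - [[0,0,-0.002],[0,0,0.08]]
    - [[0,0,-0.002],[0,0,0.11]]
    - [[0,0,-0.002],[0,0,0.14]]
    - [[0,0,-0.002],[0,0,0.17]]
    - [[0,0,-0.002],[0,0,0.17]]

```text
time_s: 15.97
position: [0.4907, 0.0334, 0.144]
tool_rot: [[-0.475, 0.88, -0.001], [0.88, 0.475, 0.0], [0.0, -0.001, -1.0]]
ft_force: [0.3, 0.6, 1.4]
grip_width: 0.0139
gripper_force: 59.6
```

```bash
python3 -c "
from h import *
go(.4910,.033,.1436,28)"; python3 b.py scene; python3 m.py s3
```

```text
t 15.9667 p [0.4907 0.0334 0.144 ] psi 28.38 tilt [-7.e-04  1.e-04 -1.e+00] -> shift [-0.0018  0.0004  0.0012] wz 0.008 F [0.31 0.59 1.39] M [ 0.01   0.03  -0.077] gw 0.0139
scene 30
229 250 r 15.9 z 72.2 a 0.32 97.0
229 251 r 15.7 z 69.0 a 0.34 94.0
228 252 r 16.3 z 72.8 a 0.00 96.0
229 252 r 15.7 z 66.4 a 0.33 96.0
230 252 r 16.9 z 59.1 a 0.69 105.0
227 253 r 16.3 z 72.8 a -0.16 95.0
228 253 r 17.2 z 72.1 a -0.07 95.0
229 253 r 16.1 z 65.2 a 0.26 101.0
230 253 r 16.8 z 59.6 a 0.53 120.0
231 253 r 18.5 z 58.6 a 0.58 113.0
226 254 r 16.1 z 71.9 a -0.30 97.0
227 254 r 15.3 z 68.2 a -0.10 95.0
228 254 r 15.8 z 66.4 a 0.04 94.0
229 254 r 16.6 z 64.2 a 0.18 103.0
230 254 r 16.9 z 57.7 a 0.49 118.0
231 254 r 18.7 z 58.7 a 0.46 110.0
227 255 r 16.8 z 68.3 a -0.20 97.0
228 255 r 16.3 z 64.8 a -0.01 96.0
229 255 r 15.6 z 57.9 a 0.33 95.0
230 255 r 16.8 z 55.2 a 0.48 97.0
231 255 r 18.8 z 57.1 a 0.41 98.0
227 256 r 17.1 z 66.1 a -0.22 100.0
228 256 r 15.5 z 60.1 a 0.06 108.0
229 256 r 15.6 z 55.7 a 0.30 130.0
230 256 r 17.9 z 57.8 a 0.24 123.0
231 256 r 18.8 z 54.2 a 0.41 134.0
227 257 r 17.3 z 63.7 a -0.24 149.0
228 257 r 16.1 z 58.9 a -0.01 156.0
227 263 r 15.3 z 43.5 a -0.15 103.0
228 263 r 16.7 z 43.7 a -0.09 97.0
yaw change from 14.91: 13.39 shift [-0.0001  0.      0.0004] 0.0003563153895964834
tube [0.4905 0.0335 0.0099 0.0005] 196
```

Button still out and unloaded. Releasing and lifting clear.

Call:
step_arm:
  targets:
    - [[0,0,0],[0,0,0]]
    - [[0,0,0],[0,0,0]]
    - [[0,0,0],[0,0,0]]
    - [[0,0,0],[0,0,0]]
    - [[0,0,0],[0,0,0]]
    - [[0,0,0],[0,0,0]]
    - [[0,0,0],[0,0,0]]
    - [[0,0,0],[0,0,0]]
  jaw: 80

```text
time_s: 16.88
position: [0.4908, 0.0334, 0.1442]
tool_rot: [[-0.477, 0.879, -0.0], [0.879, 0.477, -0.0], [0.0, -0.0, -1.0]]
ft_force: [-0.1, -0.7, 0.2]
grip_width: 0.0801
gripper_force: 0.0
```

Call:
step_arm:
  targets:
    - [[0,0,-0.03],[0,0,0]]
    - [[0,0,-0.08],[0,0,0]]
    - [[0,0,-0.14],[0,0,0]]
    - [[0,0,-0.2],[0,0,0]]
    - [[0,0,-0.26],[0,0,0]]
    - [[0,0,-0.32],[0,0,0]]
    - [[0,0,-0.38],[0,0,0]]
    - [[0,0,-0.4],[0,0,0]]
    - [[0,0,-0.4],[0,0,0]]

```text
time_s: 17.63
position: [0.4913, 0.0333, 0.2657]
tool_rot: [[-0.477, 0.879, 0.003], [0.879, 0.477, -0.001], [-0.002, 0.003, -1.0]]
ft_force: [0.4, -0.2, -1.0]
grip_width: 0.0797
gripper_force: 0.0
```

Call:
step_arm:
  targets:
    - [[0.08,0,0],[0,0,0]]
    - [[0.18,0,0],[0,0,0]]
    - [[0.28,0,0],[0,0,0]]
    - [[0.38,-0.05,0],[0,0,0]]
    - [[0.48,-0.1,0],[0,0,0]]
    - [[0.58,-0.15,0],[0,0,0]]
    - [[0.66,-0.2,0],[0,0,0]]
    - [[0.7,-0.22,0],[0,0,0]]
    - [[0.7,-0.22,0],[0,0,0]]
    - [[0.7,-0.22,0],[0,0,0]]

```text
time_s: 18.47
position: [0.3323, 0.1866, 0.2637]
tool_rot: [[-0.478, 0.878, -0.001], [0.878, 0.478, -0.0], [0.0, -0.001, -1.0]]
ft_force: [0.5, 0.0, 0.5]
grip_width: 0.0801
gripper_force: 0.0
```

```bash
python3 b.py; python3 m.py s3; python3 -c "
from h import *
go(.4910,.033,.1436,28)"
```

```text
scene 0
top 30
209 211 r 14.9 z 74.6 a 1.37 63.0
210 211 r 15.0 z 56.3 a 1.55 65.0
209 212 r 14.7 z 68.8 a 1.27 67.0
210 212 r 14.6 z 51.9 a 1.44 66.0
209 213 r 15.2 z 66.7 a 1.15 68.0
210 213 r 14.9 z 50.1 a 1.31 67.0
208 214 r 15.4 z 72.5 a 0.94 68.0
209 214 r 14.7 z 57.3 a 1.08 68.0
210 214 r 15.0 z 45.7 a 1.20 68.0
207 215 r 15.3 z 73.0 a 0.74 71.0
208 215 r 15.6 z 65.9 a 0.85 68.0
209 215 r 15.0 z 51.8 a 0.97 68.0
206 216 r 16.1 z 74.7 a 0.55 75.0
207 216 r 15.1 z 61.9 a 0.65 81.0
208 216 r 15.4 z 55.7 a 0.76 73.0
209 216 r 15.3 z 45.6 a 0.88 71.0
200 217 r 16.3 z 74.5 a -0.27 66.0
203 217 r 15.8 z 74.3 a 0.13 69.0
204 217 r 15.9 z 71.8 a 0.25 69.0
205 217 r 16.1 z 69.0 a 0.36 67.0
206 217 r 15.6 z 61.0 a 0.46 87.0
207 217 r 17.3 z 64.5 a 0.58 93.0
208 217 r 18.0 z 61.3 a 0.68 81.0
201 218 r 16.4 z 59.9 a -0.24 72.0
202 218 r 16.3 z 61.9 a -0.10 68.0
203 218 r 15.9 z 59.6 a 0.02 69.0
205 218 r 16.8 z 60.8 a 0.29 66.0
206 218 r 17.5 z 60.3 a 0.41 87.0
207 218 r 18.8 z 62.3 a 0.52 91.0
203 219 r 16.3 z 45.2 a -0.08 84.0
yaw change from 14.91: 19.48 shift [ 0.0017  0.0045 -0.0005] 0.0031056141306242914
tube [ 0.4907  0.0338 -0.0109 -0.0069] 13
t 18.7667 p [0.3332 0.1861 0.2639] psi 28.42 tilt [-6.e-04 -1.e-04 -1.e+00] -> shift [-0.6993  0.2198  0.4008] wz 0.009 F [ 0.56 -0.45 -0.48] M [ 0.007 -0.065 -0.067] gw 0.0799
```

View pics/s3.png

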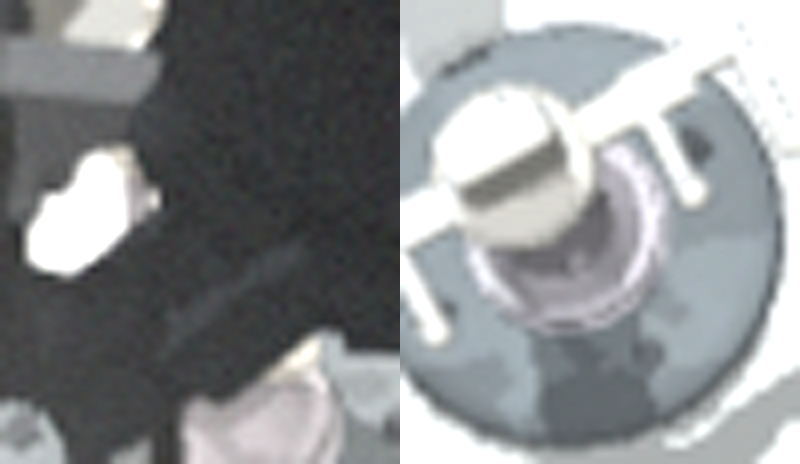

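The top crop shows the column seated on the boss, the button out at (575,262) and its shadow bump at (650,350). Depth puts it at r≈18.8 mm. The left (scene) crop is blocked by the gripper, which is clear of the column. Handing in.

```bash
python3 -c "
from rig import close_job
print(close_job())"
```

```text
the job is handed in; nothing more can be done
None
```

The column is home on the boss with the spring button out through the window (seen from both cameras), released with the arm clear; I handed it in at about 19 s, but no verdict came back. One oddity: I turned it about 14° past where the button seemed to pop without meeting the torque block I expected, then turned it back to near the middle of that range before letting go.

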